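Clear the trimming jig and start its clamp screw

TASK

Pick up the scraper block and with it (not with the fingers) sweep the three board offcuts off the bed of the trimming jig into the tray along its side, then put the scraper down on the table, off the jig. Then start the jig's clamp screw: push its leaning black wing knob fully in against the spring and, holding it in, turn it clockwise to its stop so that it stays down when you let go. Do not disturb the other things on the table.

Things in the scene. Friction and masses are not known exactly. Their poses are not given: they have to be found in the camera images.
- jig: The trimming jig, fixed to the table. Origin on the table under its bed's centre; x points away from the robot to the clamp head, y to the tray, z up. The bed is 170 mm (x) by 260 mm (y), its grey top 36 mm above the table. The knob on the head at the back leans to -y; it takes up x = 105 to 185 mm, y = -45 to 40 mm, 85 to 160 mm above the table.
- bed (a point): Centre of the bed's top face, axes as the jig's. A 230 mm steel clamp bar along y closes off its far edge at x = 80 to 100 mm, its top 20 mm above the bed, 6 mm above the bed (offcuts cannot pass under); it comes down with the screw.
- tray (a point): Centre of the inner floor of the open tray on the bed's +y side (162 by 102 mm inside, long in x, floor 4 mm above the table, rim 30 mm above the table and so 6 mm below the bed's top). It adjoins the bed, its centre 185 mm from the bed's centre.
- offcut0_mid (a point): Centre of a loose strip of brown board on the bed, 75 by 22 mm, 10 mm thick; x along it, z up. 16 g.
- offcut1_mid (a point): Centre of a loose strip of brown board on the bed, 65 by 26 mm, 10 mm thick; x along it, z up. 16 g.
- offcut2_mid (a point): Centre of a loose strip of brown board on the bed, 70 by 20 mm, 10 mm thick; x along it, z up. 16 g.
- scraper: The scraper block, standing on the table: a white sole 130 mm (x) by 32 mm (y) by 16 mm high, and on it a pale wooden grip 84 mm (x) by 26 mm (y), its top 58 mm above the underside. Origin at the centre of the underside, x along it, z up. About 0.18 kg.
- scraper_grip (a point): Middle of the scraper's wooden grip, 38 mm above its underside; pinch it here across y (26 mm). Axes as the scraper's.
- knob_grip (a point): Centre of the black wing of the knob: 76 mm long (x), 18 mm wide (y), 30 mm high (z). Moves and turns with it. z is the screw axis, outward (up, leaning 30 degrees from vertical to the jig's -y): push along -z, clockwise is about -z. When out, the wing's underside is 28 mm above the steel housing; between them is only a 17 mm thick neck.
- screw_push (a joint): How far the knob is pushed in along its axis, m: 0 out, 0.014 fully in. A spring pushes it out (3 N at 0, 7 N fully in). It must be pushed in more than about 0.0105 before the thread lets it turn past 0.4; once turned farther, the thread holds it at about 0.010 to 0.012.
- screw_turn (a joint): Clockwise turn of the knob, rad: starts between 0 and 0.2, stop at 1.3. Stays where left. Do not force it past 0.6 unless pushed in 0.007 or more. At 0.65 the wing points along the jig's x.
- weight: Bystander: dark steel pressing weight, 115 x 52 x 35 mm, origin under its centre, x along it. Leave alone.
- jar: Bystander: white jar, 68 mm across, 85 mm high, origin under its centre. Leave alone.
- bottle: Bystander: orange bottle, 64 mm across, 190 mm high, origin under its centre. Leave alone.
- mug: Bystander: white mug, 84 mm across, 95 mm high, origin under its centre. Leave alone.
- spatula: Bystander: spatula lying on the table, 200 mm long, x along it. Leave alone.
- offcut0: The same strip as offcut0_mid, origin at the centre of its underside.
- offcut1: The same strip as offcut1_mid, origin at the centre of its underside.
- offcut2: The same strip as offcut2_mid, origin at the centre of its underside.

How it is judged:
By the outcome, as a careful person would: the job done as asked, in the order asked, and still so for the second after the job is handed in, with the robot touching nothing.
It also fails if it takes over 62 s, if anything falls off the work surface, if the arm or the gripper's body presses on something with over 40 N, if the wrist force passes 120 N, or if a joint passes its speed limit or range.

ROBOT

A 7-joint arm with a two-finger parallel gripper is mounted at the origin on the work surface. World frame = base frame: x ahead of the robot, y to its left, z up, the work surface at z = 0. Lengths are in m, angles in rad, forces in N, time in s.
With the tool pointing down it reaches from about 0.35 to 0.9 m from the base axis. Payload 19.9 kg.
Tool frame: the origin (TCP) lies at the very end of the fingers, on their centre line; the grasp point (between the pads) lies 19 mm behind it; z points along the fingers, y is the line along which they close (so a half turn about z gives the same grasp; the last joint's range is limited). The gripper opens to 94 mm and grips with 3 to 60 N. Pads are 16 mm wide; open, the fingers measure 119 mm over their backs; the gripper's body (75 mm by 177 mm) begins 78 mm behind the grasp point.
Start: joints at [-1.204, 0.417, -0.01, 1.614, 0.005, 1.111, -0.053], TCP at [0.248, 0.573, 0.172] pointing down, gripper open.
Joint ranges: [-2.81, 2.81], [-0.39, 2.02], [-1.27, 1.25], [0.06, 2.57], [-1.19, 4.33], [0.19, 2], [-2.82, 2.82]. Speed limits (rad/s): [1.89, 1.89, 2.39, 2.39, 3.01, 3.01, 3.01].

INTERFACE

Orientations are given as a 3x3 rotation matrix whose columns are the frame's x, y, z axes.
In Python, from bench import r gives the robot as it stands.
- The arm moves only by the tool drive_tool, never from a script. Its argument "rows" is a list of rows, each a list of 2 entries, a list of its own where there are three numbers: the shift along the tool's x, y, z in m, then the turn about the tool's z in rad. In form: [[[x, y, z], yaw], ...]. A call has 1 to 8 rows; each row is the pose to reach, as a shift and turn from the pose commanded when the call began, along the tool's axes at that moment; what a row does not reach only later rows make up. A row lasts 1/12 s, in which the tool goes at most 41.7 mm and 7.16 degrees, less where a joint would pass 70% of its speed; a pose out of reach is approached as far as the arm can. A call with a gripper value outside its range is refused whole. "jaw" is the closure, from 0 (fully open) to 1 (shut), set as the call begins (left out, the last holds). The fingers move at their own pace and stop on an object; "squeeze" is the grip in N (left out, the last holds). Time passes only in rows, so rows that repeat a pose let the fingers close. It gives the time, the measured TCP pose, the force, the opening and the grip force at its end, in the units of the state.
- r.observe(): the state, without advancing time (a new reading comes with each control period).
- r.camera(name): name is "side" or "top" or "wrist"; returns a dict with "frame" (384x512x3 uint8, red, green, blue), "camera_matrix" (3x3 intrinsics, pixels), "R" (3x3) and "t" (3): a world point X has camera coordinates R X + t. Camera axes: x right, y down, z forward; pixel columns grow to the right and rows downward; lengths in m; the calibration is good to about 2 mm. A picture is of the moment at which its call begins. There is no depth.
- r.hand_in(): hands the job in; it is judged then, once.
The state is a dict: "time_s": time; "joints": joint angles; "qvel": joint speeds; "joint_efforts": joint torques, N m; "eef_pos": TCP position; "tool_rot": TCP orientation; "ft_force": force on the tool from outside, world axes, zero at the start; "wrist_torque": the same for the moment, N m; "gripper_width": finger opening in m; "finger_force": force on a finger pad.
Only numpy, scipy, OpenCV 4.12 (cv2) and the standard library are available. Lean on these libraries where they do the work, as an engineer would, in place of code of your own. Each camera call takes 0.05 s, during which the arm holds its last target. There are 200 camera calls.

## Working session

There is one attempt and no reset: what is moved stays moved. The work goes in short steps, Python scripts to look and compute and a tool call to move; the robot and the scene stay as the last step left them, time stands still between calls to the robot, and variables do not carry over. Pictures are saved under pics/ and viewed, at most 10 in all, crops included, and the job is handed in when it is done.

Besides the shell and the picture viewer there is one more tool, called after "Call:" as name(argument=value, ...), one argument or row to a line, values as JSON. drive_tool: Moves the arm, as the interface text tells. Its arguments: {"type":"object","properties":{"rows":{"type":"array","items":{"type":"array"}},"jaw":{"type":"number"},"squeeze":{"type":"number"}},"required":["rows"]}

```bash
mkdir -p pics; ls; python3 - <<'E'
from bench import r
import cv2,pickle,numpy as np
d={}
for n in("top","side"):
    c=r.camera(n);d[n]=c
    cv2.imwrite(f"pics/{n}0.png",cv2.resize(c["frame"][:,:,::-1],(768,576),interpolation=cv2.INTER_CUBIC))
    print(n,c["camera_matrix"].tolist(),np.round(-c["R"].T@c["t"],3))
pickle.dump(d,open("c0.pkl","wb"))
o=r.observe();print(o["eef_pos"],o["tool_rot"],o["time_s"])
E
```

```text
pics
top [[487.89499034349876, 0.0, 255.910012209051], [0.0, 487.89499034349876, 189.61483179044217], [0.0, 0.0, 1.0]] [0.481 0.068 1.482]
side [[368.5210764393546, 0.0, 257.94019327719985], [0.0, 368.5210764393546, 190.35192663148067], [0.0, 0.0, 1.0]] [ 0.13  -0.845  0.769]
[0.24830958 0.57314738 0.17131102] [[-9.17602992e-01  3.97497958e-01 -3.50159364e-04]
 [ 3.97498102e-01  9.17602418e-01 -1.03011740e-03]
 [-8.81624841e-05 -1.08442649e-03 -9.99999408e-01]] 0.1
```

View pics/top0.png

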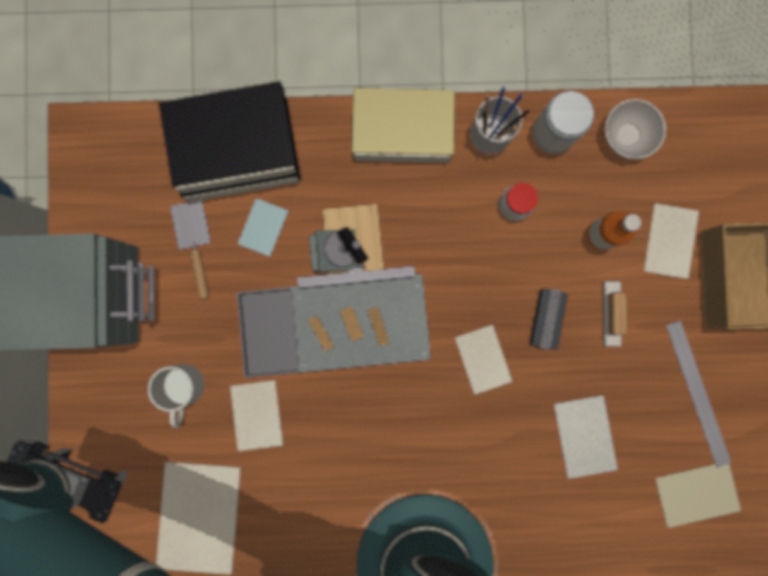

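View pics/side0.png

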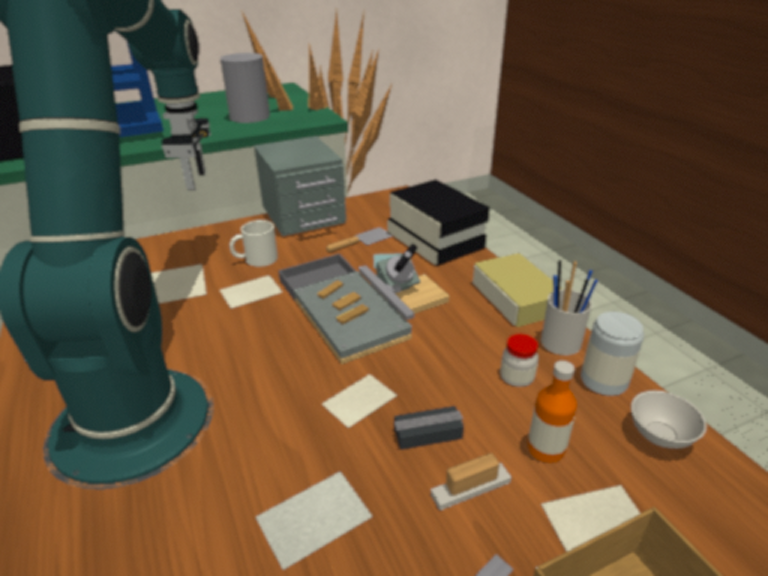

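The top view (in 768x576 pixels) has world +x up and +y left. The bed spans about (295,285) to (430,360) with three offcuts at (320,332), (352,324) and (378,326). The tray is to its left, the knob at (352,246), the scraper at (614,313) and the weight at (549,319). The side view shows the same layout, with the scraper clear of its neighbours.

```bash
cat > h.py <<'E'
import numpy as np,cv2
def ray(c,uv):
    uv=np.atleast_2d(uv).astype(float)
    d=np.c_[uv,np.ones(len(uv))]@np.linalg.inv(c["camera_matrix"]).T@c["R"]
    return -c["R"].T@c["t"],d
def plane(c,uv,z):
    o,d=ray(c,uv);return o+d*((z-o[2])/d[:,2])[:,None]
def tri(c1,p1,c2,p2):
    A=[];b=[]
    for c,p in((c1,p1),(c2,p2)):
        o,d=ray(c,p);d=d[0]/np.linalg.norm(d[0]);P=np.eye(3)-np.outer(d,d);A.append(P);b.append(P@o)
    return np.linalg.lstsq(np.vstack(A),np.hstack(b),rcond=None)[0]
def blobs(c,lo,hi,box=None,amin=30):
    h=cv2.cvtColor(c["frame"],cv2.COLOR_RGB2HSV);m=cv2.inRange(h,lo,hi)
    if box: k=np.zeros_like(m);x0,y0,x1,y1=box;k[y0:y1,x0:x1]=1;m=m*k
    cs=cv2.findContours(m,cv2.RETR_EXTERNAL,cv2.CHAIN_APPROX_NONE)[0]
    return sorted([q for q in cs if cv2.contourArea(q)>amin],key=cv2.contourArea,reverse=True)
def rect3(c,q,z):
    p=plane(c,q[:,0,:],z)[:,:2].astype(np.float32)
    (x,y),(w,h),a=cv2.minAreaRect(p)
    if w<h: w,h,a=h,w,a+90
    return np.round([x,y,w,h,(a+90)%180-90],4)
E
python3 - <<'E'
import pickle;from h import *
d=pickle.load(open("c0.pkl","rb"));t=d["top"];s=d["side"]
hsv=cv2.cvtColor(t["frame"],cv2.COLOR_RGB2HSV)
for n,(u,v) in dict(bed=(275,235),off=(213,221),tray=(180,220),white=(404,193),grip=(412,210),wood=(350,280),knob=(234,163),bar=(240,184),weight=(366,212)).items(): print(n,hsv[v,u])
print("grey");
for q in blobs(t,(0,0,60),(179,70,200),(155,175,295,255),300): print(cv2.contourArea(q),rect3(t,q,.036),cv2.boundingRect(q))
# offcuts: orange within bed
for q in blobs(t,(5,100,80),(25,255,255),(198,195,280,242),20): print("off",cv2.contourArea(q),rect3(t,q,.046))
for q in blobs(t,(0,0,140),(179,60,255),(395,180,425,240),20): print("sole",rect3(t,q,.016),rect3(t,q,.016))
for q in blobs(t,(10,90,150),(25,170,255),(400,185,425,230),20): print("grip",rect3(t,q,.058))
for q in blobs(t,(0,0,0),(179,255,45),(215,145,255,185),10): print("knob",cv2.contourArea(q),q[:,0].mean(0),rect3(t,q,.125))
im=np.hstack([cv2.resize(t["frame"][145:250,155:300],(435,315),interpolation=2),cv2.resize(s["frame"][150:240,180:300],(360,315),interpolation=2)])
cv2.imwrite("pics/z1.png",im[:,:,::-1])
# labelled points top (full px): bed corners
P=np.array([[420,278],[430,358],[300,370],[293,287],[240,293],[246,375]])/1.5
print(plane(t,P[:4],.036).round(3),plane(t,P[4:],.03).round(3))
E
```

```text
bed [ 54  10 124]
off [ 16 121 147]
tray [  0   7 109]
white [ 16  26 165]
grip [ 15 117 165]
wood [ 12 149 135]
knob [150  10  50]
bar [165  10 158]
weight [  0   9 112]
grey
7599.5 [  0.495    0.1701   0.3688   0.2126 -85.8568] (158, 175, 129, 76)
off 119.5 [ 0.4763  0.1322  0.0595  0.0207 19.609 ]
off 104.0 [4.70200e-01 8.07000e-02 6.78000e-02 1.67000e-02 1.69223e+01]
off 91.0 [4.60000e-01 1.93400e-01 6.33000e-02 1.51000e-02 2.70056e+01]
sole [ 5.3450e-01 -3.9090e-01  3.0200e-02  2.1100e-02  8.8453e+01] [ 5.3450e-01 -3.9090e-01  3.0200e-02  2.1100e-02  8.8453e+01]
sole [ 4.29600e-01 -3.87900e-01  2.72000e-02  2.09000e-02  8.84551e+01] [ 4.29600e-01 -3.87900e-01  2.72000e-02  2.09000e-02  8.84551e+01]
grip [ 0.4829 -0.3916  0.0787  0.0204 -2.4297]
knob 118.5 [233.98113208 163.71698113] [6.21100e-01 1.25800e-01 6.68000e-02 2.23000e-02 2.86906e+01]
[[ 0.562 -0.006  0.036]
 [ 0.404 -0.021  0.036]
 [ 0.388  0.236  0.036]
 [ 0.551  0.246  0.036]] [[0.543 0.352 0.03 ]
 [0.38  0.343 0.03 ]]
```

View pics/z1.png

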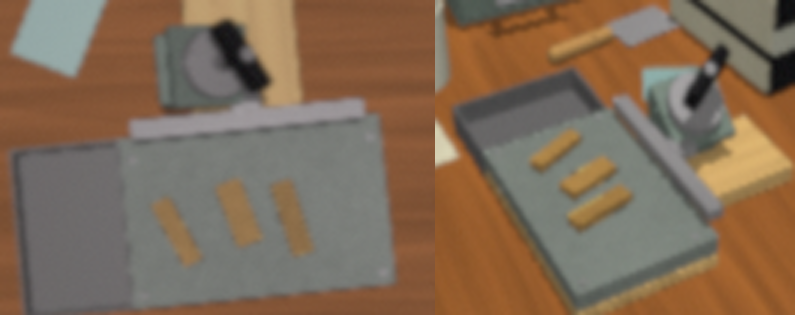

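The knob wing shows at about (240,55) in the left crop, pointing up-left. The offcuts sit in the middle of the bed, clear of its edges. I get jig ≈ (0.479, 0.112) with yaw 0.066, and scraper ≈ (0.482, -0.390) with yaw -0.03.

Call:
drive_tool(
  rows=[
    [[-0.029,-0.028,-0.01],-0.05],
    [[-0.058,-0.055,-0.02],-0.1],
    [[-0.086,-0.083,-0.03],-0.15],
    [[-0.115,-0.11,-0.03],-0.2],
    [[-0.144,-0.138,-0.03],-0.25],
    [[-0.173,-0.165,-0.03],-0.3],
    [[-0.201,-0.193,-0.03],-0.34],
    [[-0.23,-0.22,-0.03],-0.374],
  ],
  jaw=0,
)

```text
time_s: 0.77
eef_pos: [0.3721, 0.2782, 0.2018]
tool_rot: [[-0.999, 0.033, -0.0], [0.033, 0.999, 0.0], [0.0, 0.0, -1.0]]
ft_force: [1.4, 0.3, 1.0]
gripper_width: 0.0943
finger_force: 0.0
```

Call:
drive_tool(
  rows=[
    [[-0.01,-0.04,0],0],
    [[-0.02,-0.08,0],0],
    [[-0.03,-0.12,0],0],
    [[-0.04,-0.16,0],0],
    [[-0.05,-0.2,0],0],
    [[-0.06,-0.24,0],0],
    [[-0.07,-0.28,0],0],
    [[-0.08,-0.32,0],0],
  ],
)

```text
time_s: 1.43
eef_pos: [0.4407, -0.0445, 0.202]
tool_rot: [[-0.999, 0.035, 0.0], [0.035, 0.999, 0.0], [-0.0, 0.0, -1.0]]
ft_force: [2.2, 0.5, -0.9]
gripper_width: 0.094
finger_force: 0.0
```

Call:
drive_tool(
  rows=[
    [[-0.007,-0.04,0],0],
    [[-0.014,-0.08,0],0],
    [[-0.021,-0.12,0],0],
    [[-0.028,-0.16,0],0],
    [[-0.035,-0.2,0],0],
    [[-0.042,-0.24,0],0],
    [[-0.047,-0.28,0],0],
    [[-0.052,-0.32,0],0],
  ],
)

```text
time_s: 2.1
eef_pos: [0.4816, -0.3657, 0.2015]
tool_rot: [[-0.999, 0.034, -0.0], [0.034, 0.999, 0.0], [0.0, 0.0, -1.0]]
ft_force: [-0.3, 0.0, 0.1]
gripper_width: 0.0937
finger_force: 0.0
```

```bash
python3 - <<'E'
from bench import r
from h import *
o=r.observe();print(o["eef_pos"],o["tool_rot"][:,1],o["joints"])
c=r.camera("wrist");print(-c["R"].T@c["t"])
cv2.imwrite("pics/w1.png",c["frame"][:,:,::-1])
for q in blobs(c,(8,80,100),(25,180,255),None,500)[:4]: print("grip",cv2.boundingRect(q),rect3(c,q,.058))
for q in blobs(c,(0,0,140),(179,60,255),None,500)[:6]: print("white",cv2.boundingRect(q),rect3(c,q,.016))
E
```

```text
[ 0.48159015 -0.36574962  0.20150425] [3.40379893e-02 9.99420518e-01 2.08616740e-04] [ 0.1129369   0.41216297  0.64553899  1.65001116 -0.26486399  1.16897293
  2.35954118]
[ 0.41287453 -0.36291668  0.41533418]
grip (0, 141, 157, 121) [ 0.5073 -0.6074  0.2115  0.15   75.493 ]
grip (223, 130, 28, 88) [ 0.477  -0.3922  0.1186  0.0338 -4.8473]
grip (479, 109, 33, 121) [ 0.4873 -0.0479  0.1667  0.0432 10.7075]
white (380, 60, 69, 99) [ 0.4012 -0.1381  0.115   0.0766 17.1668]
white (240, 0, 81, 59) [ 2.83900e-01 -3.25300e-01  9.61000e-02  7.00000e-02 -8.16044e+01]
white (74, 0, 92, 166) [ 0.3533 -0.5441  0.2276  0.029  17.1412]
white (499, 116, 13, 113) [4.985e-01 5.800e-03 1.704e-01 1.820e-02 1.013e+01]
white (168, 227, 30, 48) [  0.6107  -0.4771   0.0946   0.0352 -27.9883]
white (228, 132, 22, 86) [ 0.4863 -0.3907  0.1287  0.0306 -2.3124]
```

View pics/w1.png

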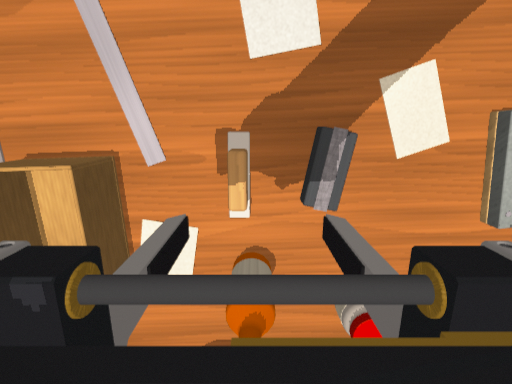

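The wrist view shows the scraper at (239,175), clear between the finger lines. The bottle at (252,300) lies well beyond it, and the weight at (330,168) is out of the way. The scraper centre is (0.486, -0.391), yaw -0.04.

Call:
drive_tool(
  rows=[
    [[-0.005,-0.02,0.02],0],
    [[-0.005,-0.025,0.05],0],
    [[-0.005,-0.025,0.085],0],
    [[-0.005,-0.025,0.12],0],
    [[-0.005,-0.025,0.15],0],
    [[-0.005,-0.025,0.168],0.005],
    [[-0.005,-0.025,0.177],0.005],
    [[-0.005,-0.025,0.177],0.005],
  ],
)

```text
time_s: 2.82
eef_pos: [0.4849, -0.3885, 0.0231]
tool_rot: [[-0.999, 0.04, -0.003], [0.04, 0.999, 0.001], [0.003, 0.001, -1.0]]
ft_force: [-0.6, -0.5, 0.3]
gripper_width: 0.0943
finger_force: 0.0
```

Call:
drive_tool(
  rows=[
    [[0,0,0],0],
    [[0,0,0],0],
    [[0,0,0],0],
    [[0,0,0],0],
    [[0,0,0],0],
    [[0,0,0],0],
  ],
  jaw=1,
  squeeze=40,
)

```text
time_s: 3.32
eef_pos: [0.4861, -0.3893, 0.0254]
tool_rot: [[-0.999, 0.04, 0.001], [0.04, 0.999, -0.0], [-0.001, -0.0, -1.0]]
ft_force: [0.7, 0.3, 0.2]
gripper_width: 0.0577
finger_force: 0.0
```

Call:
drive_tool(
  rows=[
    [[0,0,0],0],
    [[0,0,0],0],
    [[0,0,0],0],
    [[0,0,0],0],
    [[0,0,0],0],
    [[0,0,0],0],
    [[0,0,0],0],
  ],
)

```text
time_s: 3.9
eef_pos: [0.4858, -0.3892, 0.0249]
tool_rot: [[-0.999, 0.04, -0.0], [0.04, 0.999, -0.0], [0.0, -0.0, -1.0]]
ft_force: [-0.2, -0.3, 0.3]
gripper_width: 0.0109
finger_force: 0.0
```

Call:
drive_tool(
  rows=[
    [[0,0,-0.02],0],
    [[0,0,-0.05],0],
    [[0,0,-0.085],0],
    [[0,0,-0.12],0],
    [[0,0,-0.13],0],
    [[0,0,-0.13],0],
  ],
)

```text
time_s: 4.4
eef_pos: [0.487, -0.3902, 0.158]
tool_rot: [[-0.999, 0.04, 0.004], [0.04, 0.999, -0.002], [-0.004, -0.002, -1.0]]
ft_force: [0.4, -0.3, -0.2]
gripper_width: 0.0005
finger_force: 0.0
```

The gripper closed on nothing, so I'll look before doing anything else.

```bash
python3 - <<'E'
from bench import r
from h import *
import pickle
d={n:r.camera(n) for n in("top","side","wrist")};pickle.dump(d,open("c1.pkl","wb"))
a=cv2.resize(d["top"]["frame"][150:260,330:470],(420,330),interpolation=2);b=cv2.resize(d["side"]["frame"][230:350,240:380],(380,330),interpolation=2)
w=cv2.resize(d["wrist"]["frame"][60:260],(660,258))
cv2.imwrite("pics/m1.png",np.vstack([np.hstack([a,b]),np.hstack([w,np.zeros((258,140,3),np.uint8)])])[:,:,::-1])
E
```

```text
(no output)
```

View pics/m1.png

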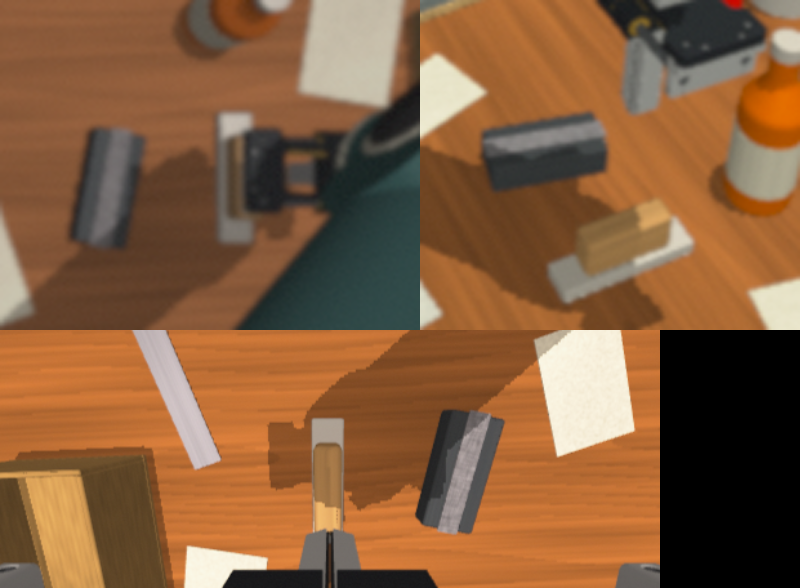

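The scraper stands unmoved at about (330,490) in the wrist crop. The fingers appear shut and pointed at it or just past it. I'll check where the TCP projects against where the fingertips really are.

```bash
python3 - <<'E'
import pickle;from h import *
from bench import r
d=pickle.load(open("c1.pkl","rb"));X=r.observe()["eef_pos"];print(X)
def pr(c,X): x=c["camera_matrix"]@(c["R"]@X+c["t"]);return x[:2]/x[2]
for n,(o,s) in dict(top=((330,150),3),side=((240,230),2.714),wrist=((0,60),1.289)).items():
    for lab,P in(("tcp",X),("tcp+40mm up",X+[0,0,.04]),("scr",[.486,-.391,.016]),("griptop",[.486,-.391,.058])):
        p=pr(d[n],np.array(P));print(n,lab,((p-o)*s).round(0)+(np.array([0,330]) if n=="wrist" else np.array([420,0])*(n=="side")))
print(-d["wrist"]["R"].T@d["wrist"]["t"], d["wrist"]["R"][2], d["wrist"]["R"][0])
E
```

```text
[ 0.48550179 -0.3886878   0.15380008]
top tcp [281. 172.]
top tcp+40mm up [297. 171.]
top scr [236. 173.]
top griptop [250. 172.]
side tcp [632. 138.]
side tcp+40mm up [636. 102.]
side scr [621. 248.]
side griptop [625. 217.]
wrist tcp [329. 523.]
wrist tcp+40mm up [329. 547.]
wrist scr [327. 483.]
wrist griptop [327. 492.]
[ 0.41702011 -0.38567675  0.36829995] [ 0.24032184 -0.01071373 -0.97063414] [ 0.04020307  0.99919095 -0.00107495]
```

```bash
python3 - <<'E'
import pickle;from h import *
from bench import r
d=pickle.load(open("c1.pkl","rb"));X=r.observe()["eef_pos"]
def pr(c,X): x=c["camera_matrix"]@(c["R"]@X+c["t"]);return x[:2]/x[2]
ims=[]
for n,(u,v,w,h) in dict(side=(295,225,70,70),wrist=(200,160,120,120)).items():
    k=490/w;im=cv2.resize(d[n]["frame"][v:v+h,u:u+w],(390,390),interpolation=2);k=390/w
    for z,col in((0,(255,0,0)),(.03,(0,255,0)),(.06,(0,0,255))):
        p=((pr(d[n],X+[0,0,z])-[u,v]+.5)*k).astype(int);cv2.circle(im,tuple(map(int,p)),3,col,-1)
    ims.append(im)
cv2.imwrite("pics/m2.png",np.hstack(ims)[:,:,::-1])
E
```

```text
(no output)
```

View pics/m2.png

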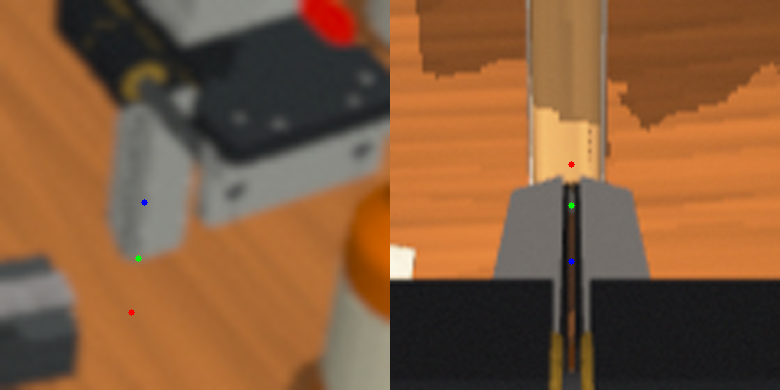

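The markers settle it. In the side crop the red reported-TCP dot at (131,312) hangs well below the real fingertip at (140,258). The green dot, 30 mm above it, sits on the tip. So the real tips are about 30–35 mm short of the reported TCP, and I closed above the grip. I'll regrasp about 33 mm lower by the readout.

Call:
drive_tool(
  rows=[
    [[0,0,0],0],
    [[0,0,0],0],
    [[0,0,0.01],0],
    [[0,0,0.02],0],
    [[0,0,0.03],0],
    [[0,0,0.04],0],
    [[0,0,0.05],0],
    [[0,0,0.06],0],
  ],
  jaw=0.3,
)

```text
time_s: 5.22
eef_pos: [0.4856, -0.3891, 0.0935]
tool_rot: [[-0.999, 0.04, -0.001], [0.04, 0.999, 0.0], [0.001, 0.0, -1.0]]
ft_force: [1.5, 0.1, -0.3]
gripper_width: 0.0502
finger_force: 0.0
```

Call:
drive_tool(
  rows=[
    [[0,0,0.02],0],
    [[0,0,0.04],0],
    [[0,0,0.06],0],
    [[0,0,0.075],0],
    [[0,0,0.085],0],
    [[0,0,0.093],0],
    [[0,0,0.098],0],
    [[0,0,0.101],0],
  ],
)

```text
time_s: 5.88
eef_pos: [0.4858, -0.3893, -0.0064]
tool_rot: [[-0.999, 0.04, -0.0], [0.04, 0.999, -0.0], [0.0, -0.0, -1.0]]
ft_force: [0.2, 0.1, 0.7]
gripper_width: 0.0661
finger_force: 0.0
```

Call:
drive_tool(
  rows=[
    [[0,0,0],0],
    [[0,0,0],0],
    [[0,0,0],0],
    [[0,0,0],0],
    [[0,0,0],0],
    [[0,0,0],0],
    [[0,0,0],0],
    [[0,0,0],0],
  ],
  jaw=1,
  squeeze=45,
)

```text
time_s: 6.55
eef_pos: [0.486, -0.3895, -0.0058]
tool_rot: [[-0.999, 0.04, 0.0], [0.04, 0.999, -0.001], [-0.0, -0.001, -1.0]]
ft_force: [-0.4, -0.5, 2.9]
gripper_width: 0.0258
finger_force: 45.0
```

Gripped: opening 25.8 mm, force 45 N. Now I'll lift it and carry it to the free end of the bed.

Call:
drive_tool(
  rows=[
    [[0,0,-0.02],0],
    [[0,0,-0.05],0],
    [[0,0,-0.085],0],
    [[0,0.01,-0.115],0],
    [[0.002,0.035,-0.125],0],
    [[0.004,0.065,-0.125],-0.02],
    [[0.006,0.1,-0.125],-0.04],
    [[0.008,0.135,-0.125],-0.05],
  ],
)

```text
time_s: 7.22
eef_pos: [0.4827, -0.2526, 0.1189]
tool_rot: [[-1.0, -0.011, -0.0], [-0.011, 1.0, 0.0], [0.0, 0.0, -1.0]]
ft_force: [1.1, 0.9, -4.1]
gripper_width: 0.0254
finger_force: 45.0
```

Call:
drive_tool(
  rows=[
    [[0.002,0.035,0],-0.01],
    [[0.004,0.07,0],-0.02],
    [[0.006,0.105,0],-0.03],
    [[0.008,0.14,0],-0.04],
    [[0.01,0.175,0],-0.05],
    [[0.013,0.21,0],-0.056],
    [[0.016,0.245,0],-0.056],
    [[0.016,0.26,0],-0.056],
  ],
)

```text
time_s: 7.88
eef_pos: [0.4635, 0.0102, 0.1187]
tool_rot: [[-0.998, -0.07, -0.001], [-0.07, 0.998, 0.001], [0.001, 0.001, -1.0]]
ft_force: [0.5, 0.5, -2.2]
gripper_width: 0.0256
finger_force: 45.0
```

Call:
drive_tool(
  rows=[
    [[-0.014,0.003,0.02],0],
    [[-0.014,0.003,0.04],0],
    [[-0.014,0.003,0.058],0],
    [[-0.014,0.003,0.07],0],
    [[-0.014,0.003,0.078],0],
    [[-0.014,0.003,0.083],0],
    [[-0.014,0.003,0.087],0],
    [[-0.014,0.003,0.087],0],
  ],
)

```text
time_s: 8.55
eef_pos: [0.4782, 0.0097, 0.0317]
tool_rot: [[-0.998, -0.066, -0.0], [-0.066, 0.998, -0.0], [0.0, -0.0, -1.0]]
ft_force: [-0.4, 0.2, -2.0]
gripper_width: 0.0259
finger_force: 45.0
```

```bash
python3 - <<'E'
from bench import r
from h import *
a=r.camera("side")["frame"][140:250,170:310];b=r.camera("wrist")["frame"]
o=r.observe();print(o["eef_pos"],o["ft_force"],o["tool_rot"][:,1])
cv2.imwrite("pics/p1.png",np.hstack([cv2.resize(a,(432,340),interpolation=2),cv2.resize(b,(368,276))[:,:] if 0 else cv2.copyMakeBorder(cv2.resize(b,(368,276)),0,64,0,0,0)])[:,:,::-1])
E
```

```text
[0.47860605 0.00978164 0.03232623] [ 0.31987142 -0.98272769 -2.28241527] [-6.60935393e-02  9.97813429e-01  6.57560116e-05]
```

View pics/p1.png

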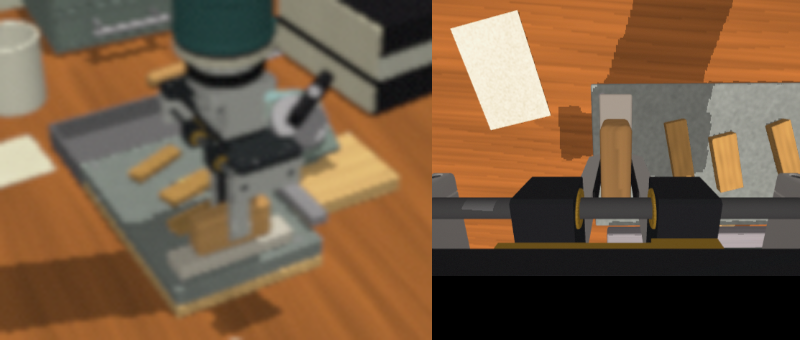

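The side crop shows the scraper standing on the free end of the bed. In the wrist view it is parallel to the edge, with all three strips ahead of it on the tray side. The force shows only its weight. Time to sweep.

Call:
drive_tool(
  rows=[
    [[0,0.01,0.001],0],
    [[0,0.025,0.001],0],
    [[0,0.04,0.001],0],
    [[0,0.055,0.001],0],
    [[0,0.07,0.001],0],
    [[0,0.085,0.001],0],
    [[0,0.1,0.001],0],
    [[0,0.115,0.001],0],
  ],
)

```text
time_s: 9.32
eef_pos: [0.4706, 0.1262, 0.0313]
tool_rot: [[-0.998, -0.067, 0.001], [-0.067, 0.998, 0.0], [-0.001, 0.0, -1.0]]
ft_force: [-0.1, -0.3, -2.9]
gripper_width: 0.0258
finger_force: 45.0
```

Call:
drive_tool(
  rows=[
    [[0,0.014,0],0],
    [[0,0.028,0],0],
    [[0,0.042,0],0],
    [[0,0.056,0],0],
    [[0,0.07,0],0],
    [[0,0.084,0],0],
    [[0,0.098,0],0],
    [[0,0.11,0],0],
  ],
)

```text
time_s: 9.98
eef_pos: [0.4631, 0.2362, 0.0313]
tool_rot: [[-0.998, -0.067, 0.0], [-0.067, 0.998, 0.001], [-0.0, 0.001, -1.0]]
ft_force: [-0.6, 0.5, -2.3]
gripper_width: 0.0257
finger_force: 45.0
```

Call:
drive_tool(
  rows=[
    [[0,0.008,0],0],
    [[0,0.016,0],0],
    [[0,0.024,0],0],
    [[0,0.032,0],0],
    [[0,0.032,0],0],
    [[0,0.032,0],0],
  ],
)

```text
time_s: 10.48
eef_pos: [0.4613, 0.2662, 0.0308]
tool_rot: [[-0.998, -0.066, -0.0], [-0.066, 0.998, -0.0], [0.0, -0.0, -1.0]]
ft_force: [0.2, -0.1, -2.8]
gripper_width: 0.0257
finger_force: 45.0
```

```bash
python3 - <<'E'
from bench import r
from h import *
a=r.camera("side")["frame"][140:250,170:310];b=r.camera("wrist")["frame"]
o=r.observe();print(o["eef_pos"],o["ft_force"])
cv2.imwrite("pics/p2.png",np.hstack([cv2.resize(a,(400,314),interpolation=2),cv2.copyMakeBorder(cv2.resize(b,(400,300)),0,14,0,0,0)])[:,:,::-1])
E
```

```text
[0.46140553 0.26562227 0.03081993] [ 0.10957567 -0.78629506 -2.28399768]
```

View pics/p2.png

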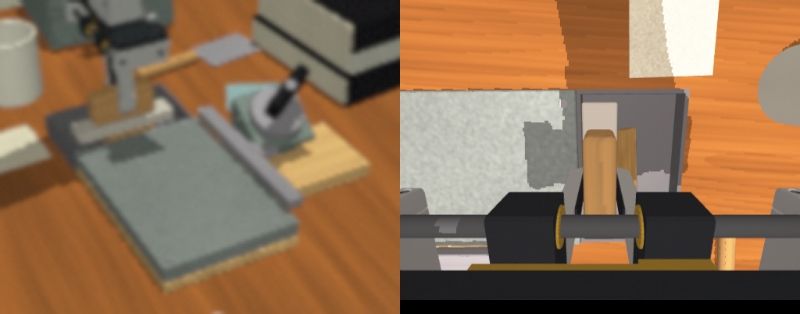

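The bed is clear, and the wrist view shows a strip in the tray beside the scraper at (627,150). I'll lift away and set the scraper on free table to the right of the jig.

Call:
drive_tool(
  rows=[
    [[0,0,-0.015],0],
    [[0,0,-0.045],0],
    [[0,-0.01,-0.08],0],
    [[0,-0.04,-0.1],0],
    [[-0.003,-0.075,-0.1],0],
    [[-0.007,-0.115,-0.1],0],
    [[-0.012,-0.155,-0.1],0],
    [[-0.018,-0.195,-0.1],0],
  ],
)

```text
time_s: 11.25
eef_pos: [0.4919, 0.0706, 0.1312]
tool_rot: [[-0.998, -0.066, 0.0], [-0.066, 0.998, 0.001], [-0.0, 0.0, -1.0]]
ft_force: [0.8, -0.1, -0.9]
gripper_width: 0.0254
finger_force: 45.0
```

```bash
python3 - <<'E'
from bench import r
from h import *
import pickle
t=r.camera("top");s=r.camera("side");pickle.dump({"top":t,"side":s},open("c2.pkl","wb"))
for n,q in [("t",q) for q in blobs(t,(5,90,60),(25,255,255),(158,190,290,250),12)]: print(n,cv2.contourArea(q),rect3(t,q,.012),cv2.boundingRect(q))
print(r.observe()["eef_pos"])
E
```

```text
t 363.5 [0.4625 0.2786 0.0762 0.0548 6.9411] (176, 209, 21, 27)
t 84.5 [ 0.4139 -0.0234  0.0838  0.012  -1.7355] (285, 221, 5, 29)
t 70.0 [0.4508 0.3633 0.1386 0.0119 3.9823] (158, 203, 5, 47)
t 68.0 [5.52000e-01 3.04400e-01 1.14600e-01 1.21000e-02 8.84531e+01] (158, 190, 39, 5)
t 44.0 [3.82800e-01 2.11500e-01 1.14000e-01 9.00000e-03 8.84561e+01] (190, 246, 39, 4)
t 18.5 [ 5.4310e-01 -2.2800e-02  2.1100e-02  1.2100e-02  8.8453e+01] (282, 190, 8, 5)
[0.492909   0.06591657 0.13134168]
```

All three strips are together in the tray: one 76 x 55 mm blob at (0.4625, 0.279). Now I'll place the scraper.

Call:
drive_tool(
  rows=[
    [[-0.006,-0.035,0],0],
    [[-0.013,-0.075,0],0],
    [[-0.02,-0.115,0],0],
    [[-0.028,-0.155,0],0],
    [[-0.034,-0.185,0.02],0],
    [[-0.034,-0.2,0.045],0],
    [[-0.034,-0.2,0.075],0],
    [[-0.034,-0.2,0.1],0],
  ],
)

```text
time_s: 12.02
eef_pos: [0.5385, -0.1264, 0.0293]
tool_rot: [[-0.998, -0.063, -0.0], [-0.063, 0.998, -0.001], [0.0, -0.001, -1.0]]
ft_force: [-0.1, 0.5, -3.0]
gripper_width: 0.0254
finger_force: 45.0
```

Call:
drive_tool(
  rows=[
    [[0,0,0.012],0],
    [[0,0,0.022],0],
    [[0,0,0.03],0],
    [[0,0,0.034],0],
    [[0,0,0.036],0],
    [[0,0,0.037],0],
  ],
)

```text
time_s: 12.52
eef_pos: [0.5398, -0.1245, -0.0056]
tool_rot: [[-0.998, -0.066, 0.001], [-0.066, 0.998, -0.0], [-0.001, -0.0, -1.0]]
ft_force: [0.5, 0.1, -2.0]
gripper_width: 0.0257
finger_force: 45.0
```

Call:
drive_tool(
  rows=[
    [[0,0,0.001],0],
    [[0,0,0.002],0],
    [[0,0,0.002],0],
  ],
)

```text
time_s: 12.77
eef_pos: [0.54, -0.1245, -0.006]
tool_rot: [[-0.998, -0.066, 0.002], [-0.066, 0.998, 0.001], [-0.002, 0.001, -1.0]]
ft_force: [-12.8, 3.4, 32.3]
gripper_width: 0.026
finger_force: 45.0
```

Call:
drive_tool(
  rows=[
    [[0,0,0],0],
    [[0,0,0],0],
    [[0,0,0],0],
    [[0,0,0],0],
    [[0,0,0],0],
    [[0,0,0],0],
  ],
  jaw=0.35,
)

```text
time_s: 13.27
eef_pos: [0.5394, -0.1245, -0.0081]
tool_rot: [[-0.998, -0.066, 0.0], [-0.066, 0.998, -0.0], [-0.0, -0.0, -1.0]]
ft_force: [0.1, -0.2, 0.8]
gripper_width: 0.0599
finger_force: 0.0
```

Call:
drive_tool(
  rows=[
    [[0,0,-0.02],0],
    [[0,0,-0.05],0],
    [[0,0,-0.085],0],
    [[0,0,-0.125],0],
    [[0,0,-0.16],0],
    [[0,0,-0.195],0],
    [[0,0,-0.22],0],
    [[0,0,-0.23],0],
  ],
)

```text
time_s: 13.93
eef_pos: [0.5405, -0.1249, 0.2255]
tool_rot: [[-0.998, -0.066, 0.004], [-0.066, 0.998, -0.0], [-0.004, -0.0, -1.0]]
ft_force: [1.1, 0.6, -0.0]
gripper_width: 0.0609
finger_force: 0.0
```

The scraper is down and released. Now I'll measure the wing centre from the silhouette centres in the unobstructed first images, and the true fingertip offset from the saved ones.

```bash
python3 - <<'E'
import pickle;from h import *
d=pickle.load(open("c0.pkl","rb"));t=d["top"];s=d["side"]
def ctr(c,box,vm):
    q=blobs(c,(0,0,0),(179,255,vm),box,10)[0];return np.array(cv2.minAreaRect(q)[0]),cv2.minAreaRect(q)
for vt,vs in((50,50),(65,65),(80,80)):
    a=ctr(t,(215,145,255,178),vt);b=ctr(s,(258,158,282,190),vs);P=tri(t,a[0],s,b[0])
    C=np.array([.479,.112]);y=.066;R=np.array([[np.cos(y),-np.sin(y)],[np.sin(y),np.cos(y)]])
    print(P.round(4),"jig",(R.T@(P[:2]-C)).round(4),a[1],b[1])
e=pickle.load(open("c1.pkl","rb"));X=np.array([.4855,-.3887,.1538])
def zline(c,uv,xy):
    o,v=ray(c,uv);v=v[0];A=np.c_[v,-np.array([0,0,1.])];return np.linalg.lstsq(A,np.r_[xy,0]-o,rcond=None)[0][1]
print("tip off side",zline(e["side"],(319.6,271.7),X[:2]+[-.008,-.0125])-X[2],"wrist",zline(e["wrist"],(255.4,215.4),X[:2]+[-.008,0])-X[2])
E
```

```text
[0.6203 0.1271 0.1055] jig [0.142  0.0057] ((234.111572265625, 163.9313201904297), (24.37053108215332, 8.12351131439209), 58.392494201660156) ((267.4400329589844, 175.58001708984375), (3.799999952316284, 10.0), 36.869895935058594)
[0.6206 0.1276 0.1059] jig [0.1423 0.0062] ((233.88235473632812, 163.9705810546875), (25.21029281616211, 9.432421684265137), 59.03623962402344) ((267.5768737792969, 175.3845977783203), (4.714951515197754, 10.53930377960205), 33.690067291259766)
[0.6204 0.1287 0.104 ] jig [0.1422 0.0074] ((233.43075561523438, 164.25384521484375), (26.17132568359375, 11.163125038146973), 60.2551155090332) ((267.5384216308594, 175.69229125976562), (5.547001838684082, 11.094003677368164), 33.6900634765625)
tip off side 0.0429274405543722 wrist 0.036932823275668075
```

Call:
drive_tool(
  rows=[
    [[-0.011,0.031,0],-0.07],
    [[-0.023,0.062,0],-0.14],
    [[-0.034,0.093,0],-0.22],
    [[-0.046,0.124,0],-0.29],
    [[-0.057,0.155,0],-0.36],
    [[-0.069,0.186,0],-0.44],
    [[-0.08,0.217,0],-0.51],
    [[-0.091,0.247,0],-0.58],
  ],
)

```text
time_s: 14.6
eef_pos: [0.6137, 0.1298, 0.2211]
tool_rot: [[-0.796, -0.605, -0.001], [-0.605, 0.796, -0.0], [0.001, 0.001, -1.0]]
ft_force: [0.2, -0.6, 0.1]
gripper_width: 0.0613
finger_force: 0.0
```

```bash
python3 - <<'E'
import pickle;from h import *
from bench import r
d=pickle.load(open("c0.pkl","rb"));t=d["top"];s=d["side"]
w=r.camera("wrist");s2=r.camera("side");o=r.observe();pickle.dump(dict(wrist=w,side=s2),open("c3.pkl","wb"))
print(o["eef_pos"],o["joints"].round(2),o["tool_rot"][:,1].round(3))
P=tri(t,(233.9,164),s,(270.5,171.9));print("wing",P)
def pr(c,X): x=c["camera_matrix"]@(c["R"]@X+c["t"]);return x[:2]/x[2]
print("wing in wrist",pr(w,P),"tcp",pr(w,o["eef_pos"]),"tcp+.04",pr(w,o["eef_pos"]+[0,0,.04]))
a=cv2.resize(w["frame"],(512,384));b=cv2.resize(s2["frame"][90:210,220:316],(288,360),interpolation=2);b=cv2.copyMakeBorder(b,0,24,0,0,0)
cv2.imwrite("pics/k1.png",np.hstack([a,b])[:,:,::-1])
E
```

```text
[0.61365173 0.13386775 0.22017891] [-0.59  0.41  0.44  1.56 -0.18  1.21  2.11] [-0.61   0.793  0.002]
wing [0.62405981 0.124648   0.12006376]
wing in wrist [246.84199736 188.89525919] tcp [259.48352982 213.18433038] tcp+.04 [260.28632543 231.50480814]
```

View pics/k1.png

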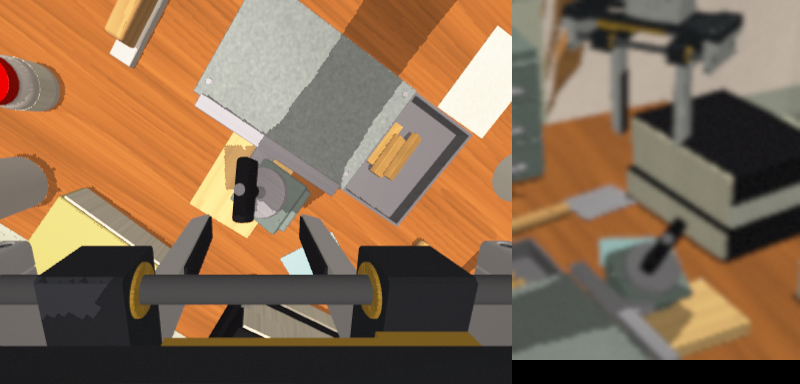

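The wrist view shows the black wing at (245,190), running vertically in the image, so it is parallel to the pads. It matches the triangulated centre (0.624, 0.1246, 0.120) within 2 px. All three strips lie in the tray at (393,150), and the scraper stands at (135,30). One last fit of wing and tip numbers.

```bash
python3 - <<'E'
import pickle;from h import *
from bench import r
d=pickle.load(open("c3.pkl","rb"));e=pickle.load(open("c0.pkl","rb"));w=d["wrist"];s2=d["side"];o=r.observe()
q=blobs(w,(0,0,0),(179,255,60),(222,150,268,232),50)[0];a=cv2.minAreaRect(q);b=cv2.boundingRect(q);print(a,b)
for n,c,p in(("top",e["top"],(233.9,164)),("side",e["side"],(270.5,171.9))): print(n,tri(w,a[0],c,p).round(4))
P=tri(w,a[0],e["side"],(270.5,171.9))
R=o["tool_rot"];X=o["eef_pos"]
for dz in(.03,.035,.04,.045):
    pts=[X+R@np.array([.008,sy*.0306,-dz]) for sy in(-1,1)]
    print(dz,[ ((lambda x:(x[:2]/x[2]).round(1))(w["camera_matrix"]@(w["R"]@p+w["t"]))) for p in pts])
g=cv2.cvtColor(w["frame"],cv2.COLOR_RGB2GRAY);print(g[205:235:2,200:216:2]);print(g[205:235:2,296:312:2])
E
```

```text
((246.33795166015625, 189.44483947753906), (23.834054946899414, 64.60938262939453), 4.763641834259033) (233, 157, 26, 65)
top [0.6199 0.1238 0.1394]
side [0.6262 0.1242 0.1198]
0.03 [array([217.2, 216. ]), array([302.8, 215.5])]
0.035 [array([216.2, 218.3]), array([304. , 217.8])]
0.04 [array([215.1, 220.8]), array([305.3, 220.3])]
0.045 [array([214. , 223.4]), array([306.6, 222.9])]
[[223 231 234 235 234 235 234 233]
 [228 232 235 234 234 234 233 232]
 [223 235 235 234 234 234 233 230]
 [151 217 234 234 235 234 232 228]
 [153 150 162 218 223 233 229 227]
 [149 142 130 124 125 208 228 228]
 [125 126 124 125  96  25 200 227]
 [125 124 124 120  37  24 151 160]
 [124 125 124  96  27  22 117 150]
 [124 126 120  38  22  23 124 144]
 [125 124  95  26  23  22 124 153]
 [125 119  37  25  20  22 102 148]
 [124  95  25  24  24  23 102 155]
 [116  37  23  23  22  24 104 155]
 [ 96  23  23  23  24  22  96 160]]
[[113 114 114 104  97  93 141 143]
 [112 113 105 140 106 130 137 140]
 [113 109 144 152 154 156 152 140]
 [112 117 151 153 152 152 157 154]
 [121 145 148 144 153 152 150 154]
 [152 150 124 123 124 130 139 143]
 [150 153  21  65 122 125 125 125]
 [144 148  24  30 114 124 124 126]
 [144 140  22  23  63 121 125 125]
 [155 145  19  21  31 112 123 124]
 [159 154  22  22  23  65 122 125]
 [155 155  22  23  23  30  97 125]
 [149 147  21  22  22  24  60 121]
 [142 142  24  24  21  22  29  98]
 [150 135  22  23  18  24  25  60]]
```

Wing centre ≈ (0.6255, 0.1243, 0.121), and the tips are about 40 mm short of the readout. I'll descend so the tips end about 13 mm below the wing centre.

Call:
drive_tool(
  rows=[
    [[-0.004,-0.015,0],-0.04],
    [[-0.004,-0.015,0.02],-0.04],
    [[-0.004,-0.015,0.05],-0.04],
    [[-0.004,-0.015,0.08],-0.04],
    [[-0.004,-0.015,0.105],-0.04],
    [[-0.004,-0.015,0.12],-0.04],
    [[-0.004,-0.015,0.13],-0.04],
    [[-0.004,-0.015,0.13],-0.04],
  ],
)

```text
time_s: 15.37
eef_pos: [0.6248, 0.1179, 0.0895]
tool_rot: [[-0.774, -0.633, -0.003], [-0.633, 0.774, -0.001], [0.003, 0.001, -1.0]]
ft_force: [-0.7, -0.4, -0.1]
gripper_width: 0.0611
finger_force: 0.0
```

Call:
drive_tool(
  rows=[
    [[0,0,0.004],0],
    [[0,0,0.008],0],
    [[0,0,0.012],0],
    [[0,0,0.015],0],
    [[0,0,0.018],0],
    [[0,0,0.018],0],
  ],
)

```text
time_s: 15.87
eef_pos: [0.6258, 0.1184, 0.0734]
tool_rot: [[-0.774, -0.634, -0.0], [-0.634, 0.774, -0.0], [0.0, 0.0, -1.0]]
ft_force: [-0.8, -0.5, -0.2]
gripper_width: 0.061
finger_force: 0.0
```

Call:
drive_tool(
  rows=[
    [[-0.002,0.002,0.001],0],
    [[-0.004,0.0045,0.002],0],
    [[-0.004,0.0045,0.004],0],
    [[-0.004,0.0045,0.004],0],
  ],
)

```text
time_s: 16.2
eef_pos: [0.6277, 0.1245, 0.0706]
tool_rot: [[-0.774, -0.634, 0.003], [-0.634, 0.774, -0.0], [-0.002, -0.002, -1.0]]
ft_force: [5.2, -1.4, 3.2]
gripper_width: 0.061
finger_force: 2.6
```

Call:
drive_tool(
  rows=[
    [[0,0,0],0],
    [[0,0,0],0],
    [[0,0,0],0],
    [[0,0,0],0],
    [[0,0,0],0],
    [[0,0,0],0],
    [[0,0,0],0],
  ],
  jaw=1,
  squeeze=8,
)

```text
time_s: 16.78
eef_pos: [0.6257, 0.1251, 0.0697]
tool_rot: [[-0.773, -0.634, -0.001], [-0.634, 0.773, 0.0], [0.001, 0.001, -1.0]]
ft_force: [-3.4, 4.3, 1.3]
gripper_width: 0.0318
finger_force: 6.9
```

Call:
drive_tool(
  rows=[
    [[0,0,0],0],
    [[0,0,0],0],
    [[0,0,0],0],
    [[0,0,0],0],
    [[0,0,0],0],
  ],
)

```text
time_s: 17.2
eef_pos: [0.6257, 0.125, 0.0696]
tool_rot: [[-0.773, -0.634, -0.001], [-0.634, 0.773, 0.0], [0.001, 0.001, -1.0]]
ft_force: [-4.6, 3.9, 0.8]
gripper_width: 0.0317
finger_force: 6.9
```

Call:
drive_tool(
  rows=[
    [[0,0.001,0],0],
    [[0,0.0015,0],0],
    [[0,0.0015,0],0],
    [[0,0.0015,0],0],
  ],
)

```text
time_s: 17.53
eef_pos: [0.6256, 0.1254, 0.07]
tool_rot: [[-0.774, -0.633, 0.001], [-0.633, 0.774, -0.0], [-0.0, -0.001, -1.0]]
ft_force: [-0.0, -0.9, 1.7]
gripper_width: 0.031
finger_force: 7.2
```

Call:
drive_tool(
  rows=[
    [[0,0,0],0],
    [[0,0,0],0],
    [[0,0,0],0],
    [[0,0,0],0],
  ],
  squeeze=45,
)

```text
time_s: 17.87
eef_pos: [0.625, 0.1264, 0.07]
tool_rot: [[-0.773, -0.634, -0.001], [-0.634, 0.773, 0.001], [-0.0, 0.001, -1.0]]
ft_force: [-3.7, 4.4, 5.0]
gripper_width: 0.0279
finger_force: 42.6
```

Both pads hold the wing. I'll push along the screw axis in stages.

Call:
drive_tool(
  rows=[
    [[-0.001,0.001,0.002],0],
    [[-0.002,0.002,0.004],0],
    [[-0.002,0.003,0.006],0],
    [[-0.002,0.003,0.006],0],
  ],
)

```text
time_s: 18.2
eef_pos: [0.6247, 0.13, 0.0638]
tool_rot: [[-0.773, -0.634, -0.0], [-0.634, 0.773, 0.001], [-0.0, 0.001, -1.0]]
ft_force: [-2.9, 1.9, 6.8]
gripper_width: 0.0276
finger_force: 42.7
```

Call:
drive_tool(
  rows=[
    [[-0.001,0.001,0.002],0],
    [[-0.001,0.002,0.004],0],
    [[-0.002,0.0025,0.005],0],
    [[-0.002,0.0025,0.005],0],
  ],
)

```text
time_s: 18.53
eef_pos: [0.6248, 0.1324, 0.0595]
tool_rot: [[-0.773, -0.634, -0.0], [-0.634, 0.773, 0.0], [0.0, 0.0, -1.0]]
ft_force: [-6.0, -0.2, 12.8]
gripper_width: 0.0275
finger_force: 49.3
```

Call:
drive_tool(
  rows=[
    [[0,0,0.0005],0.08],
    [[0,0,0.001],0.16],
    [[0,0,0.001],0.24],
    [[0,0,0.001],0.3],
    [[0,0,0.001],0.3],
  ],
)

```text
time_s: 18.95
eef_pos: [0.622, 0.1305, 0.0594]
tool_rot: [[-0.928, -0.373, -0.006], [-0.373, 0.928, -0.002], [0.006, 0.001, -1.0]]
ft_force: [-31.4, -13.3, 47.0]
gripper_width: 0.029
finger_force: 92.4
```

```bash
python3 - <<'E'
from bench import r
o=r.observe()
for k in("eef_pos","ft_force","wrist_torque","gripper_width","finger_force","time_s"):print(k,o[k])
E
```

```text
eef_pos [0.62199701 0.13046441 0.05940592]
ft_force [-31.38365685 -13.33693107  47.03068014]
wrist_torque [-1.27809279  9.3751689   2.15766437]
gripper_width 0.02897372169220736
finger_force 92.40862273774297
time_s 18.95
```

The force rose to 47 N up and 34 N along the tool's x, so something is binding. I'll spend the last picture here.

```bash
python3 - <<'E'
from bench import r
from h import *
import pickle
w=r.camera("wrist");s=r.camera("side");pickle.dump(dict(wrist=w,side=s),open("c4.pkl","wb"))
X=r.observe()["eef_pos"];R=r.observe()["tool_rot"]
def pr(c,X): x=c["camera_matrix"]@(c["R"]@X+c["t"]);return x[:2]/x[2]
ims=[]
for c,(u,v,wd,h) in((w,(190,130,130,195)),(s,(240,130,66,99))):
    im=cv2.resize(c["frame"][v:v+h,u:u+wd],(400,600),interpolation=2);k=400/wd
    for P,col in((X+[0,0,.04],(255,0,0)),(np.array([.6255-.0004,.1243+.006,.1215-.0105]),(0,255,0))):
        p=((pr(c,P)-[u,v]+.5)*k).astype(int);cv2.circle(im,tuple(map(int,p)),3,col,-1)
    ims.append(im)
cv2.imwrite("pics/k2.png",np.hstack(ims)[:,:,::-1])
E
```

```text
(no output)
```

View pics/k2.png

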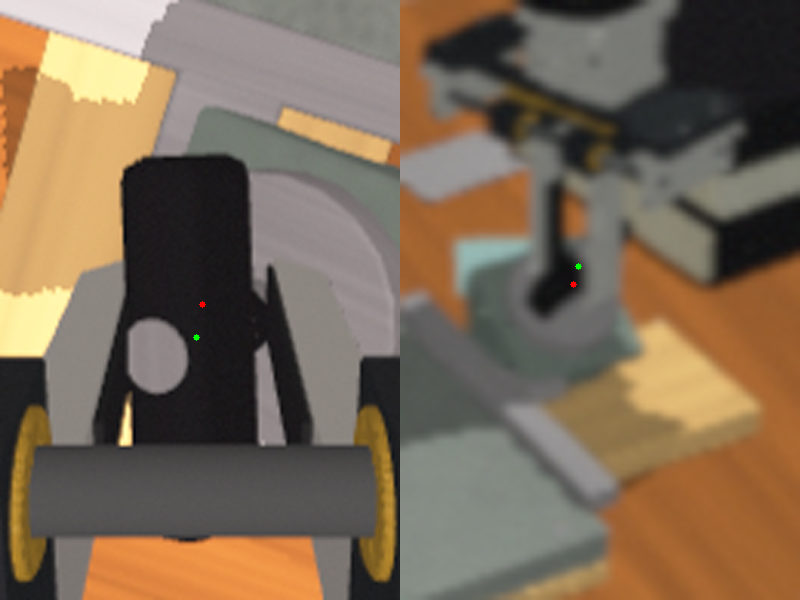

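The wrist crop shows the wing turned with the tool and running straight up the image, its cap at (157,355). The left pad is on the wing's upper edge, and the right pad's tip sits by the neck at (262,320). So the grip works but is deep and pressed hard. I'll ease up along the force and see.

Call:
drive_tool(
  rows=[
    [[0.001,0,-0.001],0],
    [[0.0015,0,-0.0015],0],
    [[0.0015,0,-0.0015],0],
  ],
)

```text
time_s: 19.3
eef_pos: [0.6237, 0.1316, 0.061]
tool_rot: [[-0.926, -0.377, 0.0], [-0.377, 0.926, 0.001], [-0.001, 0.0, -1.0]]
ft_force: [-8.7, -3.8, 24.9]
gripper_width: 0.0285
finger_force: 64.2
```

Call:
drive_tool(
  rows=[
    [[0.0005,0,-0.0005],0.05],
    [[0.0005,0,-0.0005],0.1],
    [[0.0005,0,-0.0005],0.15],
    [[0.0005,0,-0.0005],0.2],
    [[0.0005,0,-0.0005],0.2],
    [[0.0005,0,-0.0005],0.2],
  ],
)

```text
time_s: 19.8
eef_pos: [0.6216, 0.1308, 0.0614]
tool_rot: [[-0.983, -0.185, -0.003], [-0.185, 0.983, -0.0], [0.003, 0.0, -1.0]]
ft_force: [-22.4, -7.3, 36.6]
gripper_width: 0.0296
finger_force: 75.9
```

It is turning. I'll ease up as I go, since the near half of the wing rises as it turns.

Call:
drive_tool(
  rows=[
    [[0.001,0,-0.001],0.03],
    [[0.001,0,-0.0012],0.08],
    [[0.001,0,-0.0014],0.13],
    [[0.001,0,-0.0016],0.18],
    [[0.001,0,-0.0018],0.23],
    [[0.001,0,-0.002],0.28],
    [[0.001,0,-0.002],0.28],
  ],
)

```text
time_s: 20.38
eef_pos: [0.6225, 0.1321, 0.0625]
tool_rot: [[-0.995, 0.097, 0.001], [0.097, 0.995, 0.001], [-0.001, 0.001, -1.0]]
ft_force: [-0.1, 1.4, 7.5]
gripper_width: 0.0289
finger_force: 45.7
```

Call:
drive_tool(
  rows=[
    [[0,0,0],0.05],
    [[0,0,-0.0002],0.1],
    [[0,0,-0.0004],0.15],
    [[0,0,-0.0006],0.2],
    [[0,0,-0.0008],0.25],
    [[0,0,-0.0008],0.3],
    [[0,0,-0.0008],0.3],
  ],
)

```text
time_s: 20.97
eef_pos: [0.6231, 0.1322, 0.0632]
tool_rot: [[-0.923, 0.386, 0.002], [0.386, 0.923, 0.001], [-0.002, 0.002, -1.0]]
ft_force: [3.2, 3.0, 3.3]
gripper_width: 0.0277
finger_force: 45.3
```

Call:
drive_tool(
  rows=[
    [[0,0,0.0005],0.05],
    [[0,0,0.0005],0.1],
    [[0,0,0.0005],0.15],
    [[0,0,0.0005],0.2],
    [[0,0,0.0005],0.24],
    [[0,0,0.0005],0.24],
  ],
)

```text
time_s: 21.47
eef_pos: [0.6236, 0.1319, 0.063]
tool_rot: [[-0.806, 0.592, 0.003], [0.592, 0.806, 0.0], [-0.002, 0.002, -1.0]]
ft_force: [6.3, 1.7, 4.9]
gripper_width: 0.0267
finger_force: 46.0
```

```bash
python3 - <<'E'
from bench import r
o=r.observe();print(o["ft_force"],o["wrist_torque"],o["joints"].round(2))
E
```

```text
[6.29546714 1.74327098 4.92178616] [ 1.60562782 -1.77602037  0.33848186] [-0.75  0.66  0.7   1.69 -0.5   0.98  1.07]
```

Call:
drive_tool(
  rows=[
    [[0,0,0],0.05],
    [[0,0,0],0.1],
    [[0,0,0],0.1],
  ],
)

```text
time_s: 21.72
eef_pos: [0.6238, 0.1317, 0.0631]
tool_rot: [[-0.742, 0.67, 0.004], [0.67, 0.742, 0.0], [-0.002, 0.003, -1.0]]
ft_force: [7.4, 0.2, 5.8]
gripper_width: 0.0264
finger_force: 49.7
```

```bash
python3 - <<'E'
from bench import r
import pickle
from h import *
o=r.observe();print(o["ft_force"],o["wrist_torque"],o["gripper_width"])
w=r.camera("wrist");pickle.dump(w,open("c5.pkl","wb"))
for q in blobs(w,(0,0,0),(179,255,60),(215,120,300,275),100)[:2]: print(cv2.minAreaRect(q),cv2.boundingRect(q))
m=(cv2.cvtColor(w["frame"],cv2.COLOR_RGB2GRAY)<45)
for v in range(150,240,6): print(v,np.flatnonzero(m[v,200:310])[[0,-1]]+200 if m[v,200:310].any() else None)
E
```

```text
[7.3924732  0.2078888  5.78088479] [ 1.53520084 -2.01465673  0.96024245] 0.026362291958837655
((254.8383331298828, 227.65097045898438), (93.7229232788086, 65.11705017089844), 89.10482788085938) (222, 181, 67, 94)
150 None
156 None
162 None
168 None
174 None
180 None
186 [235 261]
192 [230 262]
198 [226 264]
204 [223 265]
210 [222 266]
216 [224 272]
222 [226 277]
228 [228 278]
234 [231 280]
```

Call:
drive_tool(
  rows=[
    [[0,0,0],0.05],
    [[0,0,0],0.1],
    [[0,0,0],0.1],
  ],
)

```text
time_s: 22.02
eef_pos: [0.6239, 0.1312, 0.063]
tool_rot: [[-0.672, 0.741, 0.004], [0.741, 0.672, -0.001], [-0.003, 0.002, -1.0]]
ft_force: [9.3, -1.9, 2.5]
gripper_width: 0.0277
finger_force: 51.3
```

```bash
python3 - <<'E'
from bench import r
o=r.observe();print(o["ft_force"],o["wrist_torque"],o["gripper_width"],o["tool_rot"][:,1])
E
```

```text
[ 9.25443509 -1.8781284   2.51322187] [ 0.81455456 -2.55919848  1.44268573] 0.027698927482472553 [0.74065387 0.67188231 0.00245071]
```

The torque climbs to 1.4 N m while the pads start to twist on the wing, so the knob is at its stop. I'll open a little, lift clear and check.

Call:
drive_tool(
  rows=[
    [[0,0,0],-0.03],
    [[0,0,0],-0.06],
    [[0,0,-0.003],-0.06],
    [[0,0,-0.01],-0.06],
    [[0,0,-0.02],-0.06],
    [[0,0,-0.04],-0.06],
    [[0,0,-0.07],-0.06],
    [[0,0,-0.1],-0.06],
  ],
  jaw=0.58,
)

```text
time_s: 22.68
eef_pos: [0.6217, 0.1312, 0.1638]
tool_rot: [[-0.715, 0.699, -0.001], [0.699, 0.715, -0.001], [-0.0, -0.001, -1.0]]
ft_force: [-0.0, 0.8, 0.4]
gripper_width: 0.0391
finger_force: 0.0
```

Call:
drive_tool(
  rows=[
    [[0.03,0,-0.02],0],
    [[0.06,0,-0.04],0],
    [[0.09,0,-0.05],0],
    [[0.12,0,-0.05],0],
    [[0.15,0,-0.05],0],
    [[0.15,0,-0.05],0],
  ],
)

```text
time_s: 23.18
eef_pos: [0.5113, 0.241, 0.2129]
tool_rot: [[-0.719, 0.695, -0.001], [0.695, 0.719, 0.002], [0.002, 0.001, -1.0]]
ft_force: [-0.8, 0.3, -0.0]
gripper_width: 0.0392
finger_force: 0.0
```

```bash
python3 - <<'E'
from bench import r
from h import *
import pickle
o=r.observe();print(o["eef_pos"],o["ft_force"],o["time_s"])
w=r.camera("wrist");t=r.camera("top");s=r.camera("side");pickle.dump(dict(top=t,side=s,wrist=w),open("c6.pkl","wb"))
c0=pickle.load(open("c0.pkl","rb"))
for n,c in(("before",c0["top"]),("now",t)):
    for q in blobs(c,(0,0,0),(179,255,60),(215,145,255,180),10)[:2]: print("top",n,cv2.contourArea(q),cv2.minAreaRect(q),rect3(c,q,.115))
for n,c in(("before",c0["side"]),("now",s)):
    for q in blobs(c,(0,0,0),(179,255,75),(252,155,290,195),6)[:3]: print("side",n,cv2.contourArea(q),cv2.minAreaRect(q))
def pr(c,X): x=c["camera_matrix"]@(c["R"]@X+c["t"]);return x[:2]/x[2]
p=pr(w,np.array([.625,.13,.111]));print("wing exp in wrist",p);u,v=p.astype(int)
for q in blobs(w,(0,0,0),(179,255,60),(max(u-50,0),max(v-50,0),u+50,v+50),50)[:3]: print("wrist",cv2.contourArea(q),cv2.minAreaRect(q),rect3(w,q,.118))
E
```

```text
[0.51134724 0.24103742 0.21288146] [-0.77645203  0.32917584 -0.02024251] 23.1833
top before 150.0 ((233.96923828125, 163.94615173339844), (25.179048538208008, 8.930500030517578), 60.2551155090332) [6.21700e-01 1.26100e-01 7.11000e-02 2.51000e-02 2.81787e+01]
top now 118.5 ((232.1000213623047, 164.30003356933594), (7.602630615234375, 25.491174697875977), 26.56505012512207) [ 6.20800e-01  1.31300e-01  7.18000e-02  2.14000e-02 -2.79361e+01]
side before 45.5 ((267.6400146484375, 175.48001098632812), (5.200000286102295, 10.800000190734863), 36.869895935058594)
side before 20.0 ((281.3846130371094, 159.92306518554688), (19.414506912231445, 1.6641007661819458), 33.6900634765625)
side before 19.5 ((274.7500305175781, 165.75), (4.949747085571289, 5.656853675842285), 45.0)
side now 112.0 ((268.83782958984375, 174.0270233154297), (20.58601188659668, 8.675533294677734), 17.102725982666016)
side now 20.0 ((281.3846130371094, 159.92306518554688), (19.414506912231445, 1.6641007661819458), 33.6900634765625)
wing exp in wrist [254.38191882 301.81665313]
wrist 549.5 ((253.5, 263.5), (25.0, 99.0), 90.0) [5.81400e-01 1.70700e-01 1.25100e-01 3.44000e-02 4.59418e+01]
wrist 328.5 ((254.0, 316.5), (25.0, 24.0), 90.0) [  0.6381   0.1229   0.0446   0.0267 -23.0046]
wrist 309.0 ((253.5, 348.0), (4.0, 99.0), 90.0) [6.72200e-01 8.27000e-02 1.35000e-01 6.50000e-03 4.59362e+01]
```

```bash
python3 - <<'E'
import pickle;from h import *
d=pickle.load(open("c6.pkl","rb"));c0=pickle.load(open("c0.pkl","rb"));t=d["top"];s=d["side"]
print("wing now",tri(t,(232.1,164.3),s,(268.84,174.03)),"start was .6241 .1246 .1201")
def pr(c,X): x=c["camera_matrix"]@(c["R"]@X+c["t"]);return x[:2]/x[2]
# wing end points from top mask vs angle, at thresholds
for vm in(50,65,80):
    for n,c in(("b",c0["top"]),("n",t)):
        q=blobs(c,(0,0,0),(179,255,vm),(215,145,255,180),10)[0]
        l=cv2.fitLine(plane(c,q[:,0],.115)[:,:2].astype(np.float32),cv2.DIST_L2,0,.001,.001).ravel();print(vm,n,np.degrees(np.arctan(l[1]/l[0])).round(1))
# expected wing axis angle (world) seen by top for theta
y=.066
for th in(0,.1,.2,1.1,1.2,1.3):
    f=.65-th;C=np.array([.6235,.128,.115]);w=np.array([np.cos(f),.866*np.sin(f),.5*np.sin(f)]);w[:2]=[w[0]*np.cos(y)-w[1]*np.sin(y),w[0]*np.sin(y)+w[1]*np.cos(y)]
    P=[plane(t,pr(t,C+k*.038*w),.115)[0] for k in(1,-1)];v=P[0]-P[1];print(th,np.degrees(np.arctan(v[1]/v[0])).round(1))
for n,b in(("tray/bed",(158,190,290,250)),):
    for q in blobs(t,(5,90,60),(25,255,255),b,40): print(cv2.contourArea(q),rect3(t,q,.012))
E
```

```text
wing now [0.62293092 0.13097735 0.10854813] start was .6241 .1246 .1201
50 b 32.5
50 n -29.3
65 b 32.0
65 n -29.1
80 b 30.8
80 n -28.3
0 36.7
0.1 31.5
0.2 26.4
1.1 -19.9
1.2 -25.5
1.3 -31.2
614.0 [ 0.4639  0.0996  0.2615  0.1771 88.4561]
```

The wing is held 11–13 mm in and has turned to about 1.26–1.3 rad, measured after release. The strips are in the tray, the scraper is on the table, and the gripper is clear.

```bash
python3 -c "
from bench import r
print(r.hand_in())"
```

```text
the job is handed in; nothing more can be done
None
```

I handed the job in at about 23 s of robot time: the three offcuts are in the tray, the scraper is on the table off the jig, and the clamp knob is pushed in, turned to its stop (about 1.26–1.3 rad by camera) and staying down; no pass/fail result came back.

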